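# Show the label of a rinsed glass plate under the bench magnifier

### The arm

A 7-joint arm with a two-finger parallel gripper is mounted at the origin on the work surface. World frame = base frame: x ahead of the robot, y to its left, z up, the work surface at z = 0. Lengths are in m, angles in degrees, forces in N, time in s.
With the tool pointing down it reaches from about 0.4 to 0.875 m from the base axis. Payload 6.5 kg.
Tool frame: the origin (TCP) lies between the finger pads; the fingertips stand 8 mm ahead of it and the grasp point (between the pads) lies 11 mm behind it; z points along the fingers, y is the direction in which the jaws open and shut (so a half turn about z gives the same grasp; the last joint's range is limited). The gripper opens to 88 mm and grips with 3 to 60 N. Pads are 18 mm wide; open, the fingers measure 123 mm over their backs; the gripper's body (75 mm by 187 mm) begins 45 mm behind the grasp point.
Start: joints at [65.248, 30.733, -0.252, 88.115, 0.149, 61.152, -4.079], TCP at [0.232, -0.607, 0.247] pointing down, gripper open.
Joint ranges: [-154.64, 154.64], [-21.42, 123.67], [-72.66, 72.17], [13.99, 137.28], [-74.86, 254.86], [10.95, 109.41], [-158.01, 158.01]. Speed limits (degrees/s): [136.94, 136.94, 180, 180, 180, 180, 180].

### API

Orientations are given as a 3x3 rotation matrix whose columns are the frame's x, y, z axes.
In Python, from rig import * gives the robot as it stands. Calls block until the motion is done:
- move_to(position, orientation): joint-space move of the TCP to a pose.
- move_linear(position, rotation=None, max_speed=0.15, stop_force=None): straight line of the TCP; rotation=None keeps the orientation; max_speed is the mean speed in m/s. With stop_force (N) it stops when the force on the tool has changed by that much, and returns True; else False.
- movej(angles): joint-space move.
- gripper_open() and grasp(effort=None): open the fingers fully, or close them until they stop; effort is the grip in N (None keeps the last).
- hold(seconds).
- solve_ik(position, orientation): joint angles nearest the present ones, or None.
- read_camera(name): name is "side" or "top" or "wrist"; returns a dict with "pixels" (480x640x3 uint8, blue, green, red), "vfov" (degrees; the focal length in pixels is half the picture's height over the tangent of half this angle, whatever the lens; pixels are square), "cx", "cy" (the principal point, pixels), "rvec" (rotation vector, rad) and "tvec" (3), from world to camera coordinates, as OpenCV has them; the wrist camera has in their place "hand_eye" (4x4, takes a point from camera to tool coordinates, whose origin is the TCP and whose axes are the flange's). Camera axes: x right, y down, z forward; pixel columns grow to the right and rows downward; lengths in m; the calibration is good to about 2 mm. The wrist camera is an equidistant fisheye: a pixel r from the principal point sees the ray r / f radians off the axis. A picture is of the moment at which its call begins: read the wrist's pose just before it. There is no depth.
A pose or a line that the arm cannot do raises Unreachable and nothing moves.
- close_job(): hands the job in, once; it reports no verdict.
Readings, each from a call of its own:
- current_time_s(): time.
- current_joint_positions(): joint angles.
- current_joint_velocities(): joint speeds.
- current_effort(): joint torques, N m.
- current_eef_pos(): TCP position.
- current_tool_rot(): TCP orientation.
- current_ft_force(): force on the tool from outside, world axes, zero at the start.
- current_ft_torque(): the same for the moment, N m.
- current_gripper_width(): opening from 0.0 (shut) to 1.0 (fully open).
Only numpy, scipy, OpenCV 4.12 (cv2) and the standard library are available. Lean on these libraries where they do the work, as an engineer would, in place of code of your own. Each camera call takes 0.05 s, during which the arm holds its last target. There are 200 camera calls.

### The job

Take the glass test plate standing next to the rack's loop handle, tell its frosted label end and label face by the notched corner, and hold it under the bench magnifier to be read from the far side: label face up and square to the lens, the frosted label centred on the lens axis about 15 cm below the lens, your fingers on the clear part and not over the label. It is glass: grip it gently, with no more than 20 N, do not knock it, and leave the other plates, the magnifier and everything else on the table undisturbed. Finish while still holding the plate there, steady.

Things in the scene. Friction and masses are not known exactly. Their poses are not given: they have to be found in the camera images.
- plate_a_center (a point): centre of glass test plate a, one of three alike: clear glass 140 mm long (x), 8 thick (y), 65 high (z), about 180 g, standing on a long edge in the rack, either way round. The last 45 mm at +x are frosted, on the +y face only, for the label. A 14 x 14 mm notch is cut from the upper corner at the frosted end: seen facing the label, notch at the top, it is at the left
- plate_a_label (a point): middle of the frosted label of plate a: on its label face, 47.5 mm from the plate's centre towards the notched end, half-way up; axes as the plate's: x to the notched end, y out of the label face, z up to the notched edge
- plate_b_center (a point): centre of glass test plate b, one of three alike: clear glass 140 mm long (x), 8 thick (y), 65 high (z), about 180 g, standing on a long edge in the rack, either way round. The last 45 mm at +x are frosted, on the +y face only, for the label. A 14 x 14 mm notch is cut from the upper corner at the frosted end: seen facing the label, notch at the top, it is at the left
- plate_b_label (a point): middle of the frosted label of plate b: on its label face, 47.5 mm from the plate's centre towards the notched end, half-way up; axes as the plate's: x to the notched end, y out of the label face, z up to the notched edge
- plate_c_center (a point): centre of glass test plate c, one of three alike: clear glass 140 mm long (x), 8 thick (y), 65 high (z), about 180 g, standing on a long edge in the rack, either way round. The last 45 mm at +x are frosted, on the +y face only, for the label. A 14 x 14 mm notch is cut from the upper corner at the frosted end: seen facing the label, notch at the top, it is at the left
- plate_c_label (a point): middle of the frosted label of plate c: on its label face, 47.5 mm from the plate's centre towards the notched end, half-way up; axes as the plate's: x to the notched end, y out of the label face, z up to the notched edge
- rack: fixed wooden draining rack, 120 (x) x 215 (y) x 42 mm high; origin under its centre. Two toothed rails along y at x = -50 and +50 mm, open between; plates stand across them at y = 75, 0, -75 mm, faces to +y and -y, foot 22 mm above the table in grooves 10 mm wide, 20 deep, and come straight up. A steel loop handle, 18 mm high, juts 40 mm from its +y end
- end_slot (a point): place of the centre of the plate in the end groove, the one next to the loop handle, 55 mm above the table; which plate stands there varies
- magnifier: bench magnifier, fixed: round base 156 mm across and 26 mm high round its origin; a gooseneck rises from it to the lower rim of the lens, on the side away from the robot. The lens centre is 340 mm above the table and 120 mm from the base axis towards this body's -x
- lens: lens of the magnifier, origin at its centre; ring 124 mm across, 22 mm thick, glass 101 mm across. z is the viewing axis, pointing up and away from the robot to the reader's eye, 47 degrees from vertical; what is read belongs on the other side, at about z = -150 mm. x runs down and away from the robot, y level
- jar_tall: glass jar with steel lid, 80 mm across, 135 mm tall, a bystander
- jar_small: glass jar with brass lid, 68 mm across, 95 mm tall, a bystander
- print_block: carved wooden printing block with a grip on its back, 100 x 75 x 57 mm, a bystander
- scrub_brush: wooden scrubbing brush, 150 x 50 x 40 mm, a bystander
- bowl: steel bowl, 140 mm across, 55 mm tall, a bystander
- jar_ring: brass screw band of a jar, 86 mm across, 16 mm tall, lying flat, a bystander
- mug: blue mug, 84 mm across, 92 mm tall, a bystander

How it is judged:
By the outcome, as a careful person would: the job done as asked, in the order asked, and still so for the second after the job is handed in, while the arm keeps its last pose, push and grip.
It also fails if it takes over 42 s, if anything falls off the work surface, if the arm or the gripper's body presses on something with over 40 N, if the wrist force passes 120 N, or if a joint passes its speed limit or range.

## Working session

There is one attempt and no reset: what is moved stays moved. The work goes in short steps, each a Python script; the robot and the scene stay as the last script left them, time stands still between calls to the robot, and variables do not carry over. Pictures are saved under pics/ and viewed, on a budget of 10 in all, crops included, one or two more only if the job needs it, and the job is handed in when it is done.

```bash
ls; mkdir -p pics; cat > h.py <<'E'
from rig import *
import numpy as np, cv2
def cam(n):
    c=read_camera(n); c['f']=240/np.tan(np.radians(c['vfov']/2)); return c
def ray(c,u,v):
    R=cv2.Rodrigues(np.array(c['rvec'],float))[0]; t=np.array(c['tvec'],float).ravel()
    d=R.T@np.array([(u-c['cx'])/c['f'],(v-c['cy'])/c['f'],1]); return -R.T@t,d/np.linalg.norm(d)
def onz(c,u,v,z):
    o,d=ray(c,u,v); return o+d*(z-o[2])/d[2]
def proj(c,P):
    P=np.atleast_2d(P).astype(float)
    R=cv2.Rodrigues(np.array(c['rvec'],float))[0]; q=P@R.T+np.array(c['tvec'],float).ravel()
    return q[:,:2]/q[:,2:]*c['f']+[c['cx'],c['cy']]
E
python3 - <<'E'
from h import *
import pickle
for n in ['side','top']:
    c=cam(n); cv2.imwrite(f'pics/{n}0.png',c['pixels']); pickle.dump(c,open(n+'.pkl','wb'))
    print(n,c['f'],c['cx'],c['cy'],ray(c,320,240))
print(current_time_s())
E
```

```text
pics
side 598.4278176784271 329.0765197324213 227.68680081804217 (array([0.17192945, 0.80004149, 1.18943421]), array([ 0.3149968 , -0.57609723, -0.7542473 ]))
top 536.9777371274472 320.40997344368606 246.24166601079918 (array([0.45851461, 0.01446447, 1.71129385]), array([ 0.09069537, -0.0031172 , -0.9958738 ]))
0.1
```

View pics/top0.png

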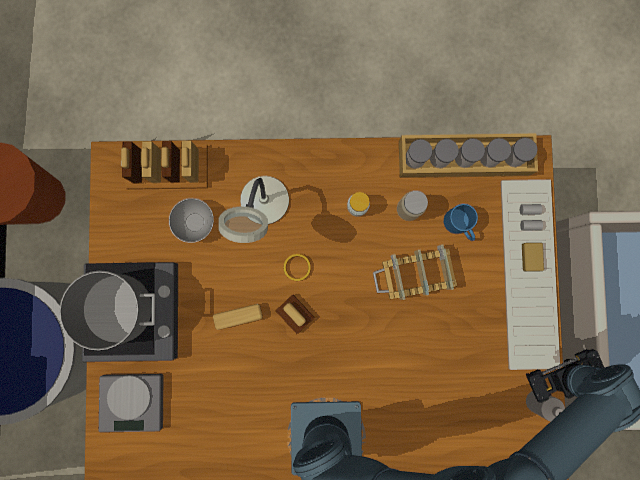

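View pics/side0.png

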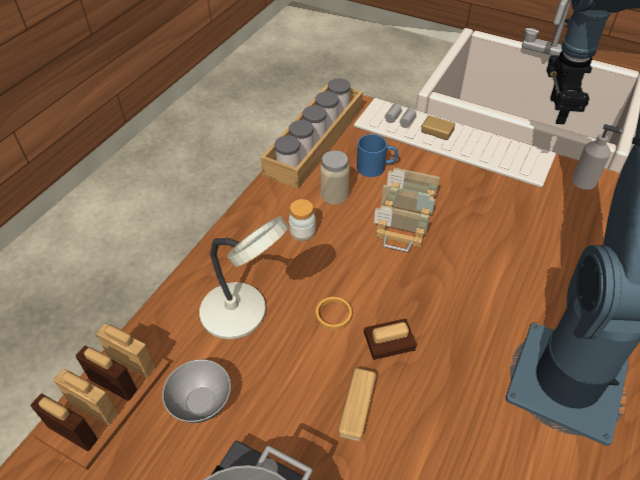

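The top view shows the rack near (420,272) with its loop handle at (379,281), and the magnifier base at (264,200) with its lens at (243,225). The side view shows the handle at (397,245), with frosted patches at (383,215), (397,178) and (428,200). I'll enlarge both views.

```bash
python3 - <<'E'
import pickle,cv2,numpy as np
from h import *
t=pickle.load(open('top.pkl','rb'));s=pickle.load(open('side.pkl','rb'))
a=cv2.resize(t['pixels'][235:310,365:465],(800,600),interpolation=cv2.INTER_CUBIC)[:, :]
b=cv2.resize(s['pixels'][160:260,360:450],(540,600),interpolation=cv2.INTER_CUBIC)
a=cv2.resize(a,(400,300)); b=cv2.resize(b,(400,444))
im=np.zeros((444,800,3),np.uint8); im[:300,:400]=a; im[:,400:]=b
cv2.imwrite('pics/crop1.png',im)
for p in [(379,281),(387,300),(446,246),(457,287)]: print(p,onz(t,*p,0.04))
print('base',onz(t,264,200,.026),onz(s,232,310,.026))
# lens triangulate
o1,d1=ray(t,243,225);o2,d2=ray(s,258,242)
l=np.linalg.lstsq(np.c_[d1,-d2],o2-o1,rcond=None)[0];print(o1+l[0]*d1,o2+l[1]*d2)
E
```

```text
(379, 281) [ 0.48003358 -0.17209396  0.04      ]
(387, 300) [ 0.42091032 -0.19547008  0.04      ]
(446, 246) [ 0.58590444 -0.38407449  0.04      ]
(457, 287) [ 0.45770455 -0.41390993  0.04      ]
base [0.74196998 0.18468392 0.026     ] [0.73745024 0.19767939 0.026     ]
[0.62530159 0.20759347 0.33834014] [0.6278669  0.208866   0.33883077]
```

View pics/crop1.png

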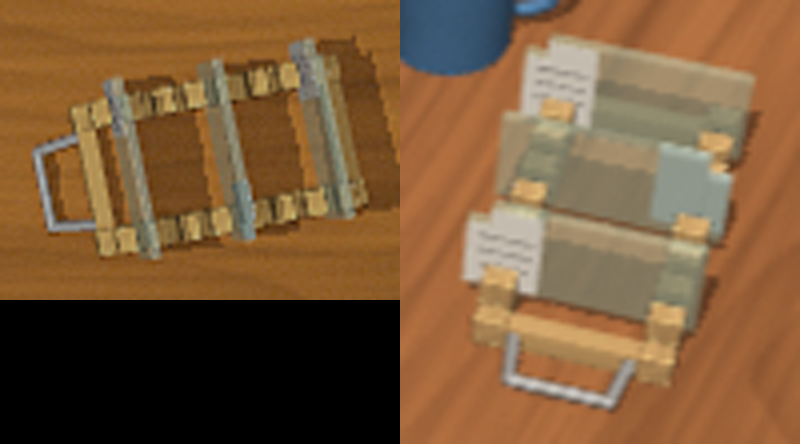

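The end plate's label faces the handle and the camera, at the end away from the robot. Its notch is at the upper left, which matches the label facing world +y. Next I'll fit the magnifier and the rack more precisely.

```bash
python3 - <<'E'
import pickle,cv2,numpy as np
from h import *
t=pickle.load(open('top.pkl','rb'));s=pickle.load(open('side.pkl','rb'))
im=np.zeros((600,800,3),np.uint8)
for i,(c,(x0,y0,w,h)) in enumerate([(t,(205,165,100,95)),(s,(190,205,105,140))]):
    p=c['pixels'][y0:y0+h,x0:x0+w]; hsv=cv2.cvtColor(p,cv2.COLOR_BGR2HSV)
    m=((hsv[...,1]<70)&(hsv[...,2]>140)).astype(np.uint8)*255
    k=380//w+ (0 if i else 1)
    k=4 if i==0 else 3.8
    a=cv2.resize(p,None,fx=k,fy=k,interpolation=cv2.INTER_CUBIC)
    M=cv2.resize(m,None,fx=k,fy=k,interpolation=cv2.INTER_NEAREST)
    if i==0: im[:a.shape[0],:a.shape[1]]=a; im[380:570,:200]=cv2.cvtColor(cv2.resize(M,(200,190)),cv2.COLOR_GRAY2BGR)
    else: im[:a.shape[0],400:400+a.shape[1]]=a; im[380:570,200:350]=cv2.cvtColor(cv2.resize(M,(150,190)),cv2.COLOR_GRAY2BGR)
    for q in cv2.findContours(m,cv2.RETR_CCOMP,cv2.CHAIN_APPROX_NONE)[0]:
        if len(q)>30: print(i,len(q),np.array(cv2.fitEllipse(q)[0])+[x0,y0],cv2.fitEllipse(q)[1:])
cv2.imwrite('pics/mag.png',im)
E
```

```text
0 95 [234.92466164 229.68864441] ((20.804227828979492, 36.222415924072266), 119.15929412841797)
0 143 [271.27207947 204.01097107] ((31.509580612182617, 35.4339714050293), 144.6399383544922)
0 207 [260.28647614 196.39974213] ((35.08714294433594, 46.44697952270508), 54.43460464477539)
1 210 [232.15170288 311.28125763] ((52.02899169921875, 66.96602630615234), 74.56595611572266)
1 128 [257.42588806 241.37714005] ((21.3444766998291, 74.3459701538086), 53.253753662109375)
1 45 [291.76194763 224.0004921 ] ((4.9079084396362305, 24.011247634887695), 175.06979370117188)
1 130 [203.40356922 219.80823421] ((30.540775299072266, 54.429134368896484), 37.33548355102539)
```

View pics/mag.png

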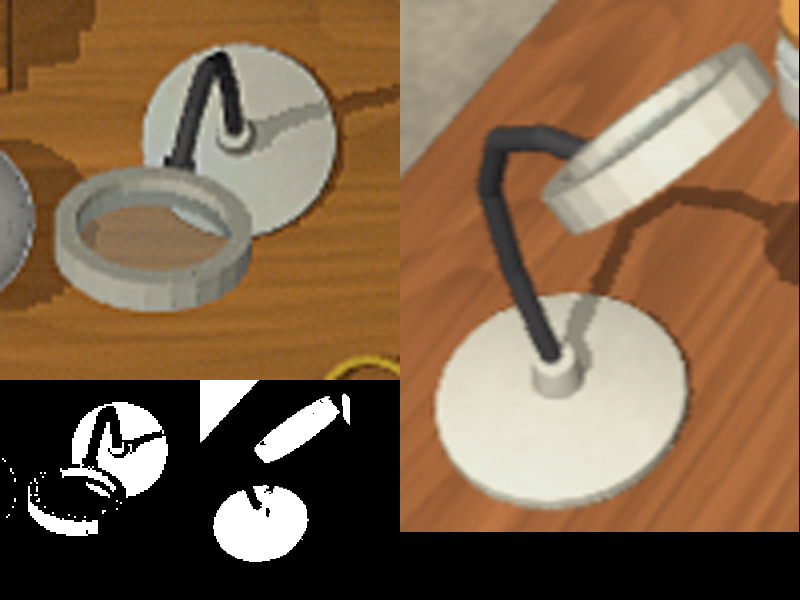

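```bash
python3 - <<'E'
import pickle,cv2,numpy as np
from h import *
t=pickle.load(open('top.pkl','rb'));s=pickle.load(open('side.pkl','rb'))
def tri(a,b):
    o1,d1=ray(t,*a);o2,d2=ray(s,*b)
    l=np.linalg.lstsq(np.c_[d1,-d2],o2-o1,rcond=None)[0];p,q=o1+l[0]*d1,o2+l[1]*d2
    return (p+q)/2,np.linalg.norm(p-q)
B,e=tri((264.9,200.1),(232.15,311.28));print('base',B,e)
L,e2=tri((243.25,224.6),(257.76,241.6));print('lens',L,e2)
d=B-L;print('horiz',np.linalg.norm(d[:2]),np.degrees(np.arctan2(d[1],d[0])))
for z in(.01,.026): print(onz(t,264.9,200.1,z),onz(s,232.15,311.28,z))
P=[onz(t,*p,.042) for p in[(383,262.5),(389.5,298),(449,250),(456,285)]]
print(np.round(P,3),np.mean(P,0))
print('side len',np.linalg.norm(P[0]-P[1]),np.linalg.norm(P[0]-P[2]))
for a,b in((P[0],P[2]),(P[1],P[3])): v=a-b;print('rack +y az',np.degrees(np.arctan2(v[1],v[0])))
v=P[0]-P[1];print('rack +x az',np.degrees(np.arctan2(v[1],v[0])))
# plate top corner far end from both views (notch top at crop)
for n,a,b in(('near top',(403,297.5),(360+308/4.44,160+248/4.44)),): print(n,tri(a,b))
print(np.array(read_camera('wrist')['hand_eye']).round(4))
E
```

```text
base [ 0.74764343  0.18531199 -0.0025576 ] 0.0027390973848293765
lens [0.62758002 0.207572   0.33853256] 0.002825167574052273
horiz 0.12210950222277206 -10.503492017172313
[0.74429461 0.18342402 0.01      ] [0.74288658 0.19226299 0.01      ]
[0.74160696 0.18183502 0.026     ] [0.73514107 0.200508   0.026     ]
[[ 0.537 -0.186  0.042]
 [ 0.427 -0.203  0.042]
 [ 0.573 -0.393  0.042]
 [ 0.464 -0.411  0.042]] [ 0.50032281 -0.29796661  0.042     ]
side len 0.11162781408914091 0.20991026761581613
rack +y az 99.83157402670147
rack +y az 100.09989497118913
rack +x az 8.973041481892373
near top (array([ 0.4265453 , -0.23812147,  0.09067784]), np.float64(0.004690663287180889))
[[ 3.000e-04 -9.553e-01 -2.957e-01  7.600e-02]
 [ 1.000e+00  2.000e-04  2.000e-04 -1.000e-03]
 [-1.000e-04 -2.957e-01  9.553e-01 -1.384e-01]
 [ 0.000e+00  0.000e+00  0.000e+00  1.000e+00]]
```

```bash
cat >> h.py <<'E'
L=np.array([.6276,.2076,.340]); AZ=np.radians(-10.3)
def lensR():
    ch,sh=np.cos(AZ),np.sin(AZ); a=np.radians(47)
    z=np.array([np.sin(a)*ch,np.sin(a)*sh,np.cos(a)]); x=np.array([np.cos(a)*ch,np.cos(a)*sh,-np.sin(a)])
    return np.c_[x,np.cross(z,x),z]
def rackR(yaw): # plate axes: x notch end, y label face, z up
    c,s=np.cos(yaw),np.sin(yaw); return np.array([[c,-s,0],[s,c,0],[0,0,1.]])
def holdPlate(dist=.15):  # plate rotation and centre
    l=lensR(); Rp=np.c_[-l[:,1],l[:,2],-l[:,0]]
    if np.linalg.det(Rp)<0: raise ValueError
    lab=L-dist*l[:,2]; return Rp, lab-Rp@[.0475,.004,0]
def toolR(Rp,s): return np.c_[-s*Rp[:,0],s*Rp[:,1],-Rp[:,2]]
E
python3 - <<'E'
from h import *
print(current_tool_rot().round(2) if hasattr(current_tool_rot(),'round') else current_tool_rot())
Rr=rackR(np.radians(9.7)); Rh,ch=holdPlate(); print(Rh.round(3),ch)
slot=np.array([.4877,-.224,.0545]); g=np.array([-.015,0,-.0005]) # TCP in plate frame
for s in(1,-1):
    for nm,R,p in(('above',Rr,slot+[0,0,.17]+Rr@g),('grasp',Rr,slot+Rr@g),('lift',Rr,slot+[0,0,.22]+Rr@g),('hold',Rh,ch+Rh@g),('pre',Rh,ch+Rh@g-.1*Rh[:,1]*0+[-.1,0,0.03])):
        q=solve_ik(p,toolR(R,s)); print(s,nm,p.round(3),None if q is None else np.round(q,1))
E
```

```text
[[ 0.93  0.36 -0.  ]
 [ 0.36 -0.93  0.  ]
 [-0.   -0.   -1.  ]]
[[-0.179  0.72  -0.671]
 [-0.984 -0.131  0.122]
 [-0.     0.682  0.731]] [0.52527964 0.27447276 0.23497225]
1 above [ 0.473 -0.227  0.224] [ 54.   25.9 -42.5 106.5  21.   55.6 102. ]
1 grasp [ 0.473 -0.227  0.054] [ 46.7  40.5 -33.8 112.   35.7  38.2  90. ]
1 lift [ 0.473 -0.227  0.274] [ 54.8  22.1 -42.9 103.6  17.1  61.  105.3]
1 hold [0.528 0.289 0.235] [ -51.8   20.6   -0.2  121.5   71.9   39.5 -121.2]
1 pre [0.428 0.289 0.265] [ -54.    12.4  -10.6  127.9   65.4   48.9 -123.8]
-1 above [ 0.473 -0.227  0.224] [ 26.7  20.4  -7.4 108.1   3.3  51.7 -62.6]
-1 grasp [ 0.473 -0.227  0.054] [ 24.1  35.8  -4.4 113.3   5.   31.  -64. ]
-1 lift [ 0.473 -0.227  0.274] [ 27.1  17.   -7.8 105.1   2.7  58.1 -62.1]
-1 hold [0.528 0.289 0.235] [-17.8  26.2 -41.4 119.6  81.3  55.1  55.9]
-1 pre [0.428 0.289 0.265] [-10.6  22.8 -61.4 125.9  75.6  65.5  51.4]
```

```bash
python3 - <<'E'
from h import *
import pickle
Rr=rackR(np.radians(9.7)); slot=np.array([.4877,-.224,.0545]); g=np.array([-.015,0,-.0005])
move_to(slot+[0,0,.17]+Rr@g,toolR(Rr,-1))
p=np.array(current_eef_pos());R=np.array(current_tool_rot());c=cam('wrist');c['p']=p;c['R']=R
pickle.dump(c,open('w1.pkl','wb'));print(current_time_s(),p,c['vfov'],c['f'],c['cx'],c['cy'])
cv2.imwrite('pics/w1.png',c['pixels'])
E
```

```text
1.85 [ 0.4726493  -0.22778569  0.22406262] 65.70646984690485 371.64829954431775 318.8445193755585 238.00546770347262
```

View pics/w1.png

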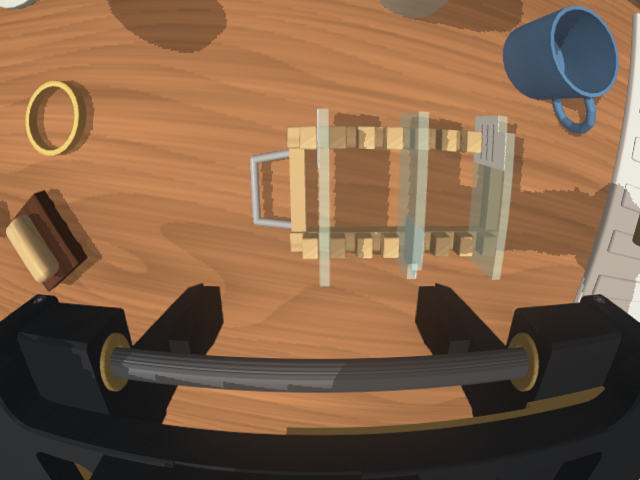

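The wrist view shows the end plate edge-on, from about (323,109) to (324.5,286), in the groove next to the handle, with clear gaps around it. I'll measure its top edge.

```bash
cat >> h.py <<'E'
def wray(c,u,v):
    H=np.array(c['hand_eye']);d=np.array([u-c['cx'],v-c['cy']]);r=np.hypot(*d);th=r/c['f']
    dc=np.r_[d/max(r,1e-9)*np.sin(th),np.cos(th)]
    return c['R']@H[:3,3]+c['p'], c['R']@H[:3,:3]@dc
def wonz(c,u,v,z):
    o,d=wray(c,u,v); return o+d*(z-o[2])/d[2]
def tri2(r1,r2):
    o1,d1=r1;o2,d2=r2;l=np.linalg.lstsq(np.c_[d1,-d2],o2-o1,rcond=None)[0];p,q=o1+l[0]*d1,o2+l[1]*d2
    return (p+q)/2,np.linalg.norm(p-q)
E
python3 - <<'E'
from h import *
import pickle
c=pickle.load(open('w1.pkl','rb'));im=c['pixels'].astype(int)
for r in(112,150,190,220,270,283): print(r,[tuple(x) for x in im[r,312:336:1]][::1] if r in(190,) else '', np.argsort(-abs(np.diff(im[r,310:338].sum(1))))[:4]+310)
a=wonz(c,323,109,.087);b=wonz(c,324.5,286,.087)
print(a,b,np.linalg.norm(a-b),(a+b)/2,np.degrees(np.arctan2(*(a-b)[1::-1])))
l=wonz(c,317.5,200,.087);r=wonz(c,329,200,.087);print('thick',np.linalg.norm(l-r))
# rack ends at z=.042
for u,v in((289,128),(291,251),(498,138),(500,230)):print(wonz(c,u,v,.042))
E
```

```text
112  [316 328 318 327]
150  [316 328 317 332]
190 [(np.int64(66), np.int64(99), np.int64(142)), (np.int64(67), np.int64(99), np.int64(142)), (np.int64(67), np.int64(100), np.int64(142)), (np.int64(67), np.int64(99), np.int64(142)), (np.int64(65), np.int64(98), np.int64(141)), (np.int64(67), np.int64(100), np.int64(141)), (np.int64(97), np.int64(128), np.int64(156)), (np.int64(140), np.int64(173), np.int64(191)), (np.int64(156), np.int64(191), np.int64(206)), (np.int64(156), np.int64(191), np.int64(205)), (np.int64(154), np.int64(189), np.int64(204)), (np.int64(154), np.int64(189), np.int64(204)), (np.int64(155), np.int64(190), np.int64(205)), (np.int64(155), np.int64(189), np.int64(204)), (np.int64(154), np.int64(188), np.int64(203)), (np.int64(155), np.int64(190), np.int64(203)), (np.int64(153), np.int64(187), np.int64(202)), (np.int64(114), np.int64(153), np.int64(192)), (np.int64(88), np.int64(131), np.int64(185)), (np.int64(85), np.int64(128), np.int64(186)), (np.int64(84), np.int64(127), np.int64(183)), (np.int64(74), np.int64(112), np.int64(162)), (np.int64(65), np.int64(97), np.int64(138)), (np.int64(64), np.int64(95), np.int64(135))] [318 328 317 329]
220  [318 317 329 328]
270  [318 329 328 319]
283  [319 329 328 318]
[ 0.56049542 -0.2152583   0.087     ] [ 0.42368239 -0.2400499   0.087     ] 0.1390411095394599 [ 0.4920889 -0.2276541  0.087    ] 10.270991934725314
thick 0.008678790785296858
[ 0.54186321 -0.18961776  0.042     ]
[ 0.43293498 -0.20802764  0.042     ]
[ 0.57214182 -0.37773241  0.042     ]
[ 0.48698657 -0.40383886  0.042     ]
```

The top edge measures 139 mm long and 8.7 mm thick, both matching the plate. I'll descend and take a light grip first.

```bash
python3 - <<'E'
from h import *
yaw=np.radians(10.27);Rr=rackR(yaw);C=np.array([.4926,-.2275,.0545]);g=np.array([-.015,0,.0015])
T=toolR(Rr,-1);p=C+Rr@g
move_to(p+[0,0,.08],T)
f0=np.array(current_ft_force())
print('descend stop',move_linear(p,T,max_speed=.1,stop_force=8))
f1=np.array(current_ft_force());grasp(5);hold(.2)
f2=np.array(current_ft_force());print(Rr.T@f0,Rr.T@f1,Rr.T@f2,current_ft_torque(),current_gripper_width()*88,np.array(current_eef_pos())-p,current_time_s())
E
```

```text
descend stop False
[ 0.40723669 -0.17466177  0.76126515] [ 0.78842796 -0.14593626  0.28222732] [ 0.72822358  0.25587457 -0.72131566] [ 0.03461123 -0.05124336 -0.03992942] 7.83920949825682 [-1.22646586e-05 -1.26161569e-05 -8.82046820e-06] 4.625
```

```bash
python3 - <<'E'
from h import *
from scipy.spatial.transform import Rotation as Ro, Slerp
import pickle
grasp(15);hold(.3)
p=np.array(current_eef_pos());T=np.array(current_tool_rot())
move_linear(p+[0,0,.06],T,max_speed=.06)
print('w',current_gripper_width()*88,current_ft_force())
move_linear(p+[0,0,.22],T,max_speed=.15)
Rh,ch=holdPlate();g=np.array([-.015,0,.0015]);Th=toolR(Rh,-1);ph=ch+Rh@g
pre=ph-.09*Th[:,2]
sl=Slerp([0,1],Ro.from_matrix([T,Th]))
mid=np.array([.47,.03,.31]);Tm=sl(.5).as_matrix()
for P,R in((mid,Tm),(pre,Th),(ph,Th)): print(P.round(3),np.round(solve_ik(P,R),1))
move_to(mid,Tm);print(np.round(current_joint_positions(),1),current_time_s())
q=solve_ik(pre,Th);print(np.round(q,1));move_to(pre,Th)
print('w',current_gripper_width()*88,current_ft_force(),current_time_s())
c=cam('wrist');c['p']=np.array(current_eef_pos());c['R']=np.array(current_tool_rot());pickle.dump(c,open('w2.pkl','wb'));cv2.imwrite('pics/w2.png',c['pixels'])
for n in('side','top'):
    c=cam(n);pickle.dump(c,open(n+'2.pkl','wb'))
E
```

```text
w 7.878773167350694 [ 0.1199647  -0.46954726 -2.31180558]
[0.47 0.03 0.31] [  13.5   -2.1  -18.4  126.2  -11.4   32.7 -129.5]
[0.467 0.3   0.302] [ -7.2  21.6 -61.4 120.   73.1  64.7  60.4]
[0.527 0.289 0.236] [-10.3  29.6 -51.5 119.3  83.9  60.6  55.7]
[  13.5   -2.1  -18.3  126.2  -11.4   32.7 -129.4] 8.6083
[ -7.2  21.6 -61.4 120.   73.1  64.7  60.4]
w 7.742212365524876 [ 0.3256844  -0.19374607 -1.1132439 ] 11.3917
```

View pics/w2.png

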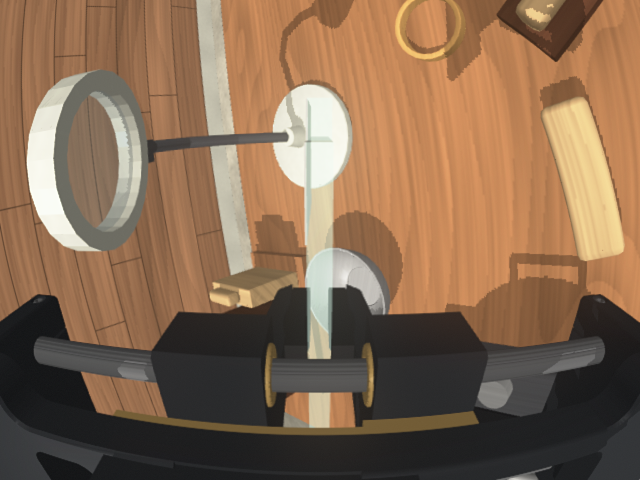

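The wrist view shows the plate held squarely, with its label face (left) towards the lens ring at about (88,160) and the magnifier base at (312,136). I'll check the lens position, its azimuth and the plate's angle in the grip.

```bash
python3 - <<'E'
from h import *
import pickle
c=pickle.load(open('w2.pkl','rb'));t=pickle.load(open('top2.pkl','rb'));s=pickle.load(open('side2.pkl','rb'))
wl=wray(c,87.5,160.5)
print('w/top',tri2(wl,ray(t,243.25,224.6)));print('w/side',tri2(wl,ray(s,257.76,241.6)))
for z in(.005,.01,.026):print('base',z,wonz(c,312,136,z))
def wproj(c,P):
    H=np.array(c['hand_eye']);q=H[:3,:3].T@(c['R'].T@(P-c['p'])-H[:3,3]);r=np.hypot(q[0],q[1]);th=np.arctan2(r,q[2]);return q[:2]/r*th*c['f']+[c['cx'],c['cy']]
# predicted plate corners in the wrist view
Rp=np.c_[c['R'][:,0],-c['R'][:,1],-c['R'][:,2]]; cc=c['p']-Rp@[-.015,0,.0015]
for x in(.07,.056):
  for y in(.004,-.004):
    for z in(-.0325,.0185,.0325): print(x,y,z,wproj(c,cc+Rp@[x,y,z]).round(0))
# predicted ring outline extent
ax=lensR();pts=[]
for h in(-.011,.011):
    for a in np.linspace(0,2*np.pi,73): pts.append(wproj(c,L+ax@[.062*np.cos(a),.062*np.sin(a),h]))
pts=np.array(pts);print('ring bbox',pts.min(0),pts.max(0))
pi=[wproj(c,L+ax@[.0505*np.cos(a),.0505*np.sin(a),-.011]) for a in np.linspace(0,2*np.pi,73)]
v=c['pixels'].copy()
for q in pts[:73]:cv2.circle(v,tuple(q.astype(int)),0,(0,0,255),-1)
for q in pi:cv2.circle(v,tuple(q.astype(int)),0,(255,0,0),-1)
A=cv2.resize(v[60:270,10:170],None,fx=2.6,fy=2.6);B=cv2.resize(c['pixels'][80:260,270:360],None,fx=3,fy=3)
o=np.zeros((546,720,3),np.uint8);o[:A.shape[0],:A.shape[1]]=A[:546,:];o[:540,430:700]=B;cv2.imwrite('pics/w2b.png',o)
E
```

```text
w/top (array([0.62531945, 0.20655734, 0.34800574]), np.float64(0.0019384078411744034))
w/side (array([0.62567757, 0.20989321, 0.34640405]), np.float64(0.005923680001721457))
base 0.005 [0.74078085 0.18728417 0.005     ]
base 0.01 [0.73599218 0.18797588 0.01      ]
base 0.026 [0.72066842 0.19018938 0.026     ]
0.07 0.004 -0.0325 [309. 107.]
0.07 0.004 0.0185 [305.  99.]
0.07 0.004 0.0325 [303.  96.]
0.07 -0.004 -0.0325 [327. 107.]
0.07 -0.004 0.0185 [330.  99.]
0.07 -0.004 0.0325 [331.  96.]
0.056 0.004 -0.0325 [309. 137.]
0.056 0.004 0.0185 [305. 142.]
0.056 0.004 0.0325 [303. 144.]
0.056 -0.004 -0.0325 [327. 137.]
0.056 -0.004 0.0185 [330. 142.]
0.056 -0.004 0.0325 [331. 144.]
ring bbox [28.05396617 69.23645758] [148.11262558 248.59420554]
```

View pics/w2b.png

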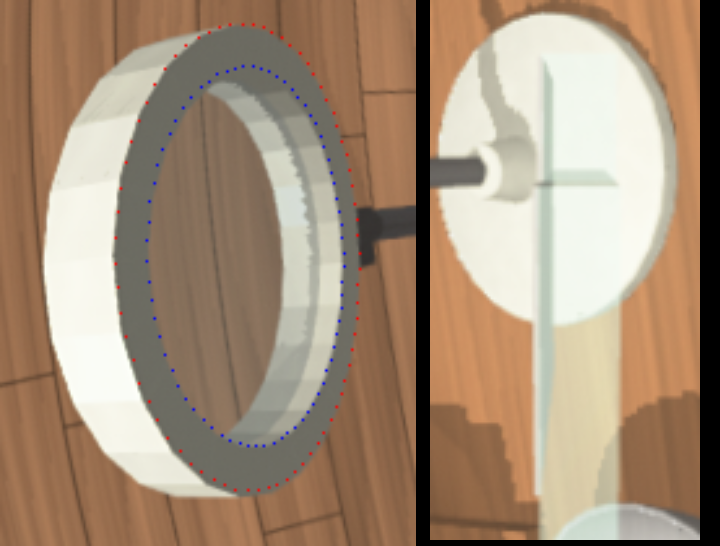

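The predicted ring outline lies on the real ring within 1–2 px, and the plate's end and notch step (rows 98 and 141) match predictions of 99 and 142. I'll move in.

```bash
python3 - <<'E'
from h import *
import pickle
Rh,ch=holdPlate();g=np.array([-.015,0,.0015]);Th=toolR(Rh,-1);ph=ch+Rh@g
print(move_linear(ph,Th,max_speed=.06,stop_force=8));hold(.5)
p=np.array(current_eef_pos());R=np.array(current_tool_rot())
print(p-ph,np.abs(R-Th).max(),current_gripper_width()*88,current_ft_force(),np.abs(current_joint_velocities()).max(),current_time_s())
w=cam('wrist');s=cam('side');t=cam('top')
w['p'],w['R']=p,R;pickle.dump((w,s,t),open('f.pkl','wb'))
lab=ch+Rh@[.0475,.004,0];print('pred label px side',proj(s,lab),'top',proj(t,lab), 'corners side',proj(s,[ch+Rh@[x,.004,z] for x in(.025,.07) for z in(-.0325,.0325)]).round(0).tolist())
cs=[cv2.resize(a,(400,400),interpolation=cv2.INTER_CUBIC) for a in(s['pixels'][190:330,190:330],t['pixels'][170:290,190:310])]
cv2.imwrite('pics/fin.png',np.hstack(cs))
cv2.imwrite('pics/finw.png',w['pixels'])
E
```

```text
False
[-1.04996760e-05  4.38647639e-06  5.98826471e-06] 1.460010744658291e-05 7.758658514881102 [-0.57769558  0.27105845 -3.03331203] 0.11302893571850485 13.6917
pred label px side [[305.05473659 302.42203565]] top [[241.18138834 267.72179044]] corners side [[289.0, 311.0], [306.0, 309.0], [304.0, 296.0], [321.0, 293.0]]
```

View pics/fin.png

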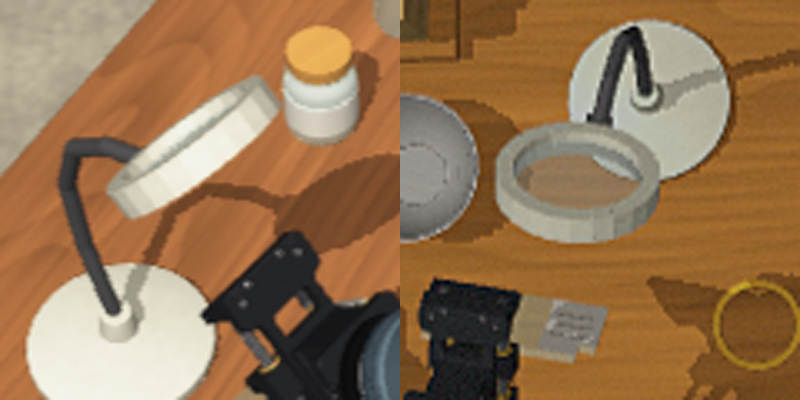

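View pics/finw.png

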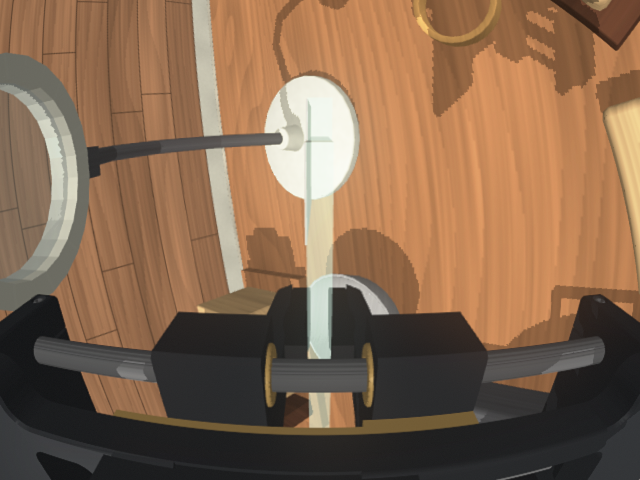

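```bash
python3 - <<'E'
from h import *
import pickle
t0=pickle.load(open('top.pkl','rb'));t=pickle.load(open('f.pkl','rb'))[2]
d=np.abs(t0['pixels'].astype(int)-t['pixels']).max(2)
for n,(x0,x1,y0,y1) in dict(plates_bc=(412,465,240,305),mag=(205,295,170,245),jars_mug=(340,480,185,238)).items(): print(n,(d[y0:y1,x0:x1]>40).mean().round(4))
hold(.5);print(current_gripper_width()*88,current_ft_force(),current_time_s());close_job()
E
```

```text
plates_bc 0.0325
mag 0.0
jars_mug 0.0
7.796586364482571 [-0.89206707  0.2649904  -2.1487562 ] 14.3417
the job is handed in; nothing more can be done
```

I took the plate next to the loop handle, held it under the magnifier and handed the job in at 14.3 s. The arm was steady and still gripping the plate. I set the grip to 15 N and placed the fingers on the clear glass, about 15 mm to the far side of the plate's centre from the label.

**Which way round:** the notch showed at the upper left of the text face. That put the label end away from the robot and the label face towards the handle. The plate is now label face up and square to the lens, with the text upright for a reader on the far side.

**Last checks:**
- **Arm position:** the tool reached its target to within 0.02 mm.
- **Lens estimate:** the predicted outline of the lens ring matched the wrist picture within 1–2 px.
- **Plate in the grip:** the notched end and notch step stayed where predicted, within about 1–2 px, so it had not slipped. The gripper opening read 7.8 mm.
- **Label position:** in the top view the label was about 1 px (about 3 mm) from where it should be. That is about as closely as I can read that view. The side view could not confirm it because the gripper hid the label.
- **Forces:** the force readings stayed at about 3 N or less, and nothing was knocked.

**Surroundings:** the top view shows no change at the magnifier, jars or mug. About 3% of the pixels around the other two plates changed. I think that is because the arm's shadow and the first plate have gone, but I did not look at that area again to confirm it. I did not run this comparison on the bowl, brush, printing block or jar ring.

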